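# Nip a lock body in the gauge fixture and prove the dial gauge

## Robot

A 7-joint arm with a two-finger parallel gripper is mounted at the origin on a cart in front of the work surface, level with it; the furniture and walls round the work are solid. World frame = base frame: x ahead of the robot, y to its left, z up, the work surface at z = 0. Lengths are in mm, angles in rad, forces in N, time in s.
With the tool pointing down it reaches from about 425 to 950 mm from the base axis. Payload 4.7 kg.
Tool frame: the origin (TCP) lies where the fingers leave the gripper's body, on its centre line; the fingertips stand 70 mm ahead of it and the grasp point (between the pads) lies 51 mm ahead of it; x points along the fingers, z is the direction in which the jaws open and shut, and the axes are right-handed (so a half turn about x gives the same grasp; the last joint's range is limited). The gripper opens to 87 mm and grips with 3 to 60 N. Pads are 19 mm wide; open, the fingers measure 117 mm over their backs; the gripper's body (75 mm by 190 mm) begins 51 mm behind the grasp point.
Start: joints at [1.258, 0.469, -0.049, 1.532, 0.024, 1.141, -0.082], TCP at [189.047, -648, 292.273] pointing down, gripper open.
Joint ranges: [-2.59, 2.59], [-0.33, 1.99], [-1.39, 1.29], [0.1, 2.45], [-1.04, 4.18], [0.21, 1.99], [-2.66, 2.66]. Speed limits (rad/s): [2.57, 2.57, 3.14, 3.14, 3.14, 3.14, 3.14].

## Interface

Orientations are given as a unit quaternion [w, x, y, z].
In Python, from bench import env gives the robot as it stands. Calls block until the motion is done:
- env.move_pose(position, orientation): joint-space move of the TCP to a pose.
- env.move_linear(position, rotation=None, feed=150, guard=None): straight line of the TCP; rotation=None keeps the orientation; feed is the mean speed in mm/s. With guard (N) it stops when the force on the tool has changed by that much, and returns True; else False.
- env.move_joints(angles): joint-space move.
- env.grip(opening): opening from 0.0 (shut) to 1.0 (fully open); the grip force is fixed at half the most; returns when the fingers have stopped.
- env.pause(seconds).
- env.solve_ik(position, orientation): joint angles nearest the present ones, or None.
- env.get_image(name): name is "side" or "top"; returns a dict with "color" (400x640x3 uint8, red, green, blue), "mtx" (3x3 intrinsics, pixels), "k1" (the pictures are not rectified: a ray, as slopes to the right and down, at radius r is drawn at 1 + k1 r^2 times it, then the intrinsics apply), "extrinsics" (4x4, takes a point from camera to world coordinates). Camera axes: x right, y down, z forward; pixel columns grow to the right and rows downward; lengths in mm; the calibration is good to about 2 mm. A picture is of the moment at which its call begins. There is no depth.
A pose or a line that the arm cannot do raises env.Unreachable and nothing moves.
- env.job_done(): hands the job in, once; it reports no verdict.
Trained networks look in the newest picture that a camera, given by its name, has taken for a name from the list of things; names that differ only in an ending like _2 or _b are one class to them, and where a whole thing is asked for, a point or a joint stands for the part that bears it (a point fixed in the world has none). Each returns a list of dicts, best first, with "score" (0 to 1); they miss things now and then, are a little off and sometimes report something else, mostly with a low value. They report only what shows in the picture. A call takes as long as a camera call.
- env.boxes_of(thing, camera): "at" ([x, y, z] in mm, in world coordinates, good to about 4 mm: the middle of the surface that is visible of it).
- env.trace(thing, camera): "pixels" (400x640 bool, what is visible of it).
Readings, each from a call of its own:
- env.read_t(): time.
- env.read_joint_pos(): joint angles.
- env.read_joint_velocities(): joint speeds.
- env.read_tau(): joint torques, N m.
- env.read_eef_pos(): TCP position.
- env.read_tool_rot(): TCP orientation.
- env.read_contact_force(): force on the tool from outside, world axes, zero at the start.
- env.read_wrist_torque(): the same for the moment, N m.
- env.read_opening(): opening from 0.0 (shut) to 1.0 (fully open).
Only numpy, scipy, OpenCV 4.12 (cv2) and the standard library are available. Lean on these libraries where they do the work, as an engineer would, in place of code of your own. Each camera call takes 0.05 s, during which the arm holds its last target.

## Task

Get the gauge fixture ready to measure: with the fingertips push its sliding jaw shut until the steel lock body in the nest is nipped flush against the rear fence. Then prove the dial gauge: gently push its slim upright feeler to the right (as you face the dial) until the red pointer is well past a quarter turn, keep it there for about a second, let it spring back to zero and withdraw. Only push: lift nothing, do not press hard on the feeler, and leave the swing latch, the dial's bezel and everything else on the bench as they are.

Things in the scene. Friction and masses are not known exactly. Their poses are not given: they have to be found in the camera images.
- gauge_fixture: Gauge fixture at the front of the green mat, 134 x 192 x 156 mm, fixed. Origin: centre of its underside. Own x points away from the robot, y to the left as one faces the dial, z up; all offsets in these texts are mm in this frame. Behind the dial a black block with a flat top at z 113 (x -2 to 64, y -16 to 90) carries sliding jaw, nest and fence. A white ribbed block (top z 87) lies right of y -16.
- fence_face (a point): Middle of the steel rear fence's face that looks to the robot: x 50, y 46, z 123; the face runs from y 3 to 90 and up to z 136. The nest is the flat space (z 113) between it and the jaw.
- dial_centre (a point): Centre of the round white dial with the red pointer: x -50, y 38, z 63. Its face, 68 mm across, leans back 25 degrees and looks to the robot. Nothing of the dial gauge but the feeler stands higher than z 102.
- gauge_fixture_jaw (a joint): Slide of the jaw (black, steel top), m; the value falls as the jaw is pushed away from the robot. The jaw is 12 (x) x 50 (y) x 13 (z), y 40 to 90, z 113 to 126; at 0 its front face is at x 17.5 and its clamping face at x 29.3. It starts 0.006 to 0.009 (open) and nips the lock body against the fence at about -0.003. Friction about 3 N; it stays where it is left.
- jaw_push (a point): Middle of the jaw's front face, the one turned to the robot, 7 mm above the block's top; it moves with the jaw. A small bolt head sits at the face's right end.
- raw_body_1: Steel lock body in the nest between jaw and fence: a bar 18 (own x) x 90 (own y) x 17 (z), 0.16 kg, loose, origin at the centre of its underside. It starts a few mm off the fence and up to 3 degrees askew; seated, it is parallel to the fence with its origin at x 41.
- gauge_fixture_feeler (a joint): Angle of the dial gauge's feeler, rad, 0 at rest, negative with its tip to the right (-y). It turns in the dial's plane about x -20, y 39, z 91 and has a hard stop at 0.157 either way; a light spring (0.5 N m/rad, about 2 N on the tip at full travel) returns it to 0. At z 120 a push of about 2.5 mm gives a quarter turn of the pointer; the stop comes at about 5 mm.
- feeler_tip (a point): Tip of the feeler, a slim brass-coloured needle rising from the top of the dial and leaning away from the robot, 44 mm long, 7 mm wide at the root, 2 mm at the tip. At rest the tip is at x -1, y 38, z 131; at z 120 the needle is at x -7 and 4 mm wide. With the jaw shut about 20 mm are free behind it.
- gauge_fixture_pointer (a joint): Angle of the red pointer, rad, 0 at rest, where it covers a second red hand that is fixed and marks zero (thin end a little left of the top). Geared to the feeler: pointer = -20 x feeler, so it turns clockwise (positive) as the feeler's tip goes right. A quarter turn is 1.57, the feeler's stop is at 3.14.
- gauge_fixture_latch (a joint): Turn of the swing latch, rad, 0 at the start; an upright flat steel finger on the black block's right end, x 16 to 28, y -4 to 1, top at z 156. To be left alone.
- gauge_fixture_bezel (a joint): Turn of the dial's knurled bezel, rad, 0 at the start; to be left alone.
- raw_body_2: A second raw lock body, 18 x 90 x 17 mm bar, lying on the bench to the left; leave alone. Origin at the centre of the underside, as for all the things below.
- lever_a: Small black notched lever, 14 x 41 x 8 mm, on the mat behind the fixture to the left; leave alone.
- plunger_tool: Plunger part with a thin cross pin, 54 x 76 x 16 mm, on the bench right of the fixture; leave alone.
- brass_hammer: Brass hammer with a wooden handle, 52 x 171 x 22 mm, lying on the bench to the left; leave alone.
- feeler_set: Folded set of steel feeler blades, 14 x 97 x 16 mm, on the bench to the left (not the gauge's feeler); leave alone.
- latch_housing: Finished latch housing with an upright arm, 50 x 135 x 67 mm, on the mat behind the fixture; leave alone.
- loupe: Black eye loupe, 34 x 34 x 30 mm, on the bench to the left; leave alone.

How it is judged:
By the outcome, as a careful person would: the job done as asked, in the order asked, and still so for the second after the job is handed in, with the robot touching nothing.
It also fails if it takes over 64 s, if anything falls off the work surface, if the arm or the gripper's body presses on something with over 40 N, if the wrist force passes 120 N, or if a joint passes its speed limit or range.

## Working session

There is one attempt and no reset: what is moved stays moved. The work goes in short steps, each a Python script; the robot and the scene stay as the last script left them, time stands still between calls to the robot, and variables do not carry over. Pictures are saved under pics/ and viewed, and the job is handed in when it is done.

```bash
ls; mkdir -p pics; python3 - <<'E'
from bench import env
import cv2,numpy as np
for n in("side","top"):
    r=env.get_image(n); cv2.imwrite(f"pics/{n}0.png",r["color"][:,:,::-1]); print(n,r["mtx"].tolist(),r["k1"],np.round(r["extrinsics"],4).tolist())
    for t in("gauge_fixture","dial_centre","feeler_tip","jaw_push","raw_body_1","gauge_fixture_latch"):
        try: print(t,[(np.round(d["at"],1).tolist(),round(d["score"],2)) for d in env.boxes_of(t,n)][:3])
        except Exception as e: print(t,e)
print(env.read_t(),env.read_eef_pos(),env.read_tool_rot(),env.read_contact_force())
E
```

```text
pics
side [[378.7405790604426, 0.0, 318.1145279027687], [0.0, 378.7405790604426, 198.970111880548], [0.0, 0.0, 1.0]] -0.05078047546511572 [[0.9269, -0.203, 0.3156, 274.6902], [-0.3744, -0.445, 0.8135, -822.7346], [-0.0247, -0.8722, -0.4885, 576.9073], [0.0, 0.0, 0.0, 1.0]]
gauge_fixture [([498.8, -127.9, 67.6], 0.9)]
dial_centre [([494.0, -129.5, 68.0], 0.6), ([515.7, -116.7, 136.9], 0.3)]
feeler_tip []
jaw_push [([516.1, -56.4, 131.4], 0.59)]
raw_body_1 [([535.3, -66.1, 131.4], 0.64), ([496.3, 181.3, 17.3], 0.5)]
gauge_fixture_latch [([518.5, -121.1, 134.1], 0.64)]
top [[407.038677262295, 0.0, 320.79221828246096], [0.0, 407.038677262295, 195.39180718003752], [0.0, 0.0, 1.0]] 0.006292627910467048 [[-0.0172, -0.994, 0.1079, 463.1443], [-0.9998, 0.0178, 0.0054, -73.9225], [-0.0073, -0.1078, -0.9942, 1122.7413], [0.0, 0.0, 0.0, 1.0]]
gauge_fixture [([490.3, -103.2, 92.3], 0.8)]
dial_centre [([489.1, -100.0, 87.3], 0.7), ([532.9, -61.0, 128.0], 0.38)]
feeler_tip []
jaw_push [([510.6, -45.2, 128.4], 0.61), ([589.5, 130.7, 23.1], 0.58)]
raw_body_1 [([493.4, 186.0, 15.7], 0.84), ([530.8, -65.1, 126.2], 0.62)]
gauge_fixture_latch []
0.7 [ 189.06553187 -647.97861565  292.30776339] [ 0.56574161  0.4242345   0.56566189 -0.42425009] [-0.07393008 -0.6125559   0.62025031]
```

View pics/side0.png

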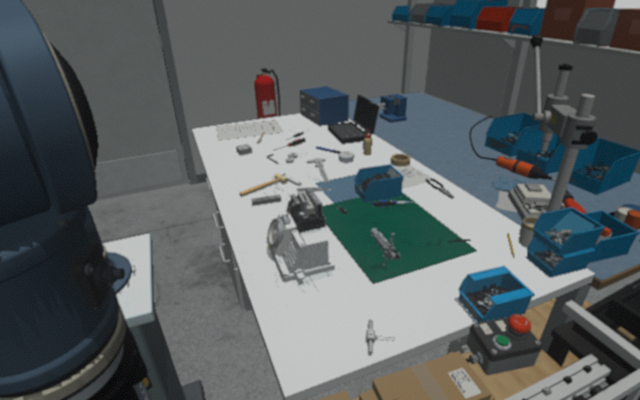

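View pics/top0.png

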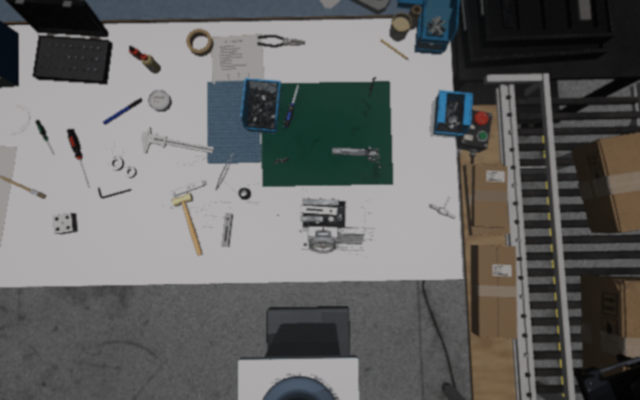

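Side view: the fixture is near pixel (300,235). Top view: it is near (337,225), with the front edge of the bench below it. I'll zoom in on both.

```bash
python3 - <<'E'
import cv2
a=cv2.imread("pics/side0.png")[180:290,255:345]; cv2.imwrite("pics/side0z.png",cv2.resize(a,None,fx=5.4,fy=5.4,interpolation=cv2.INTER_CUBIC))
a=cv2.imread("pics/top0.png")[190:260,290:385]; cv2.imwrite("pics/top0z.png",cv2.resize(a,None,fx=8,fy=8,interpolation=cv2.INTER_CUBIC))
E
```

```text
(no output)
```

View pics/side0z.png

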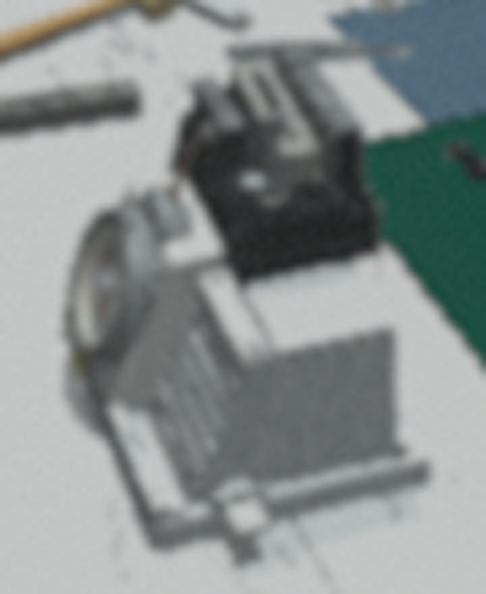

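View pics/top0z.png

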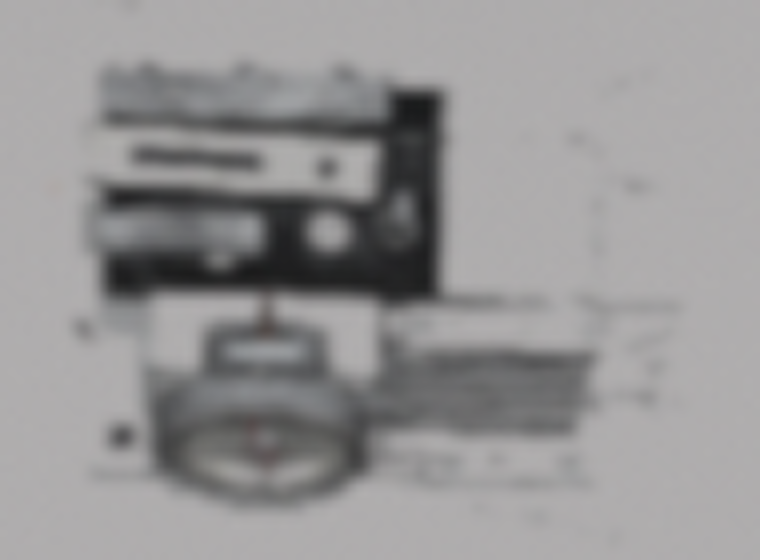

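```bash
cat > h.py <<'E'
import numpy as np,cv2
from scipy.spatial.transform import Rotation as Rn
CAM={"side":(np.array([[378.7405790604426,0,318.1145279027687],[0,378.7405790604426,198.970111880548],[0,0,1]]),-0.05078047546511572),
"top":(np.array([[407.038677262295,0,320.79221828246096],[0,407.038677262295,195.39180718003752],[0,0,1]]),0.006292627910467048)}
def cams():
    from bench import env
    return {n:env.get_image(n) for n in("side","top")}
def proj(r,P):
    E=np.linalg.inv(r["extrinsics"]); rv=cv2.Rodrigues(E[:3,:3])[0]
    return cv2.projectPoints(np.atleast_2d(P).astype(float),rv,E[:3,3],r["mtx"],np.array([r["k1"],0,0,0.]))[0][:,0]
def F2W(p,pose):
    x,y,a=pose; P=np.atleast_2d(p).astype(float); c,s=np.cos(a),np.sin(a)
    return np.c_[x+c*P[:,0]-s*P[:,1],y+s*P[:,0]+c*P[:,1],P[:,2]]
E
cat > fit.py <<'E'
from h import *
from scipy.optimize import least_squares
rs=cams()
import pickle; pickle.dump(rs,open("rs0.pkl","wb"))
top=[((-2,-16,113),(440,297)),((64,-16,113),(440,92)),((-2,90,113),(105,292)),((50,3,136),(388,122)),((50,90,136),(100,118)),((-50,38,63),(267,442)),((-1,38,131),(267,292))]
M=np.array([a for a,b in top]); U=np.array([[(u+.5)/8-.5+290,(v+.5)/8-.5+190] for _,(u,v) in top])
f=lambda p:(proj(rs["top"],F2W(M,p))-U).ravel()
s=least_squares(f,[495,-105,0],loss="soft_l1",x_scale=[1,1,.01]); print(s.x,np.round(f(s.x).reshape(-1,2),2))
pose=s.x
def draw(pose,tag):
  for n,(x0,x1,y0,y1,k) in {"top":(290,385,190,260,8),"side":(255,345,180,290,5.4)}.items():
    a=rs[n]["color"][y0:y1,x0:x1,::-1]; a=cv2.resize(a,None,fx=k,fy=k,interpolation=cv2.INTER_CUBIC)
    def L(pts,c,cl=False):
        q=(proj(rs[n],F2W(pts,pose))-[x0,y0]+.5)*k-.5
        cv2.polylines(a,[np.round(q).astype(np.int32)],cl,c,1,cv2.LINE_AA)
    L([(-2,-16,113),(64,-16,113),(64,90,113),(-2,90,113)],(0,255,0),True)
    L([(50,3,136),(50,90,136)],(255,0,255)); L([(50,3,113),(50,3,136)],(255,0,255))
    L([(-67,-96,0),(67,-96,0),(67,96,0),(-67,96,0)],(255,128,0),True)
    t=np.linspace(0,2*np.pi,40); b=np.radians(25)
    L(np.c_[-50+34*np.sin(t)*np.sin(b),38+34*np.cos(t),63+34*np.sin(t)*np.cos(b)],(0,0,255),True)
    L([(-20,39,91),(-1,38,131)],(0,255,255))
    L([(16,-4,156),(28,-4,156),(28,1,156),(16,1,156)],(255,255,0),True)
    for d in(.008,): L([(17.5-d*1e3,40,126),(17.5-d*1e3,90,126),(29.3-d*1e3,90,126),(29.3-d*1e3,40,126)],(0,128,255),True)
    cv2.imwrite(f"pics/{n}_{tag}.png",a)
draw(pose,"fit1")
E
python3 fit.py
```

```text
[ 4.96049258e+02 -1.10761522e+02 -3.45645318e-02] [[ 0.33  0.12]
 [ 0.62 -0.82]
 [-0.63  0.  ]
 [-0.26  0.13]
 [-0.02  0.03]
 [-0.15  0.85]
 [ 0.12 -0.28]]
```

View pics/top_fit1.png

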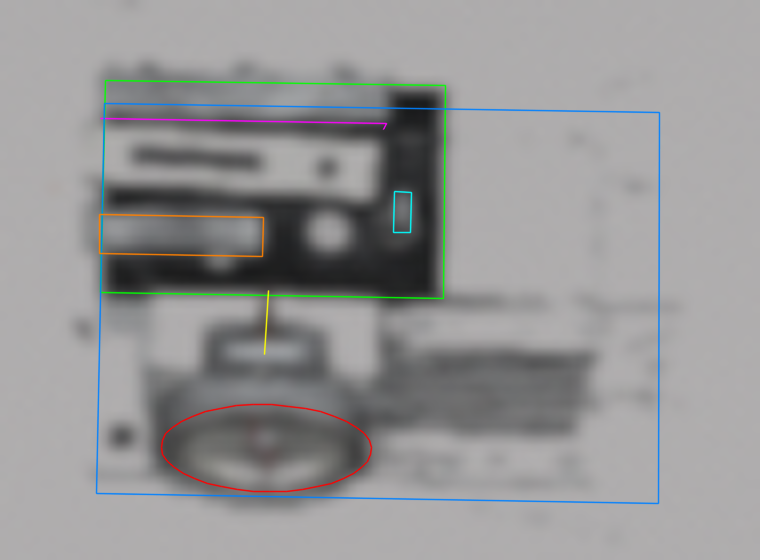

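View pics/side_fit1.png

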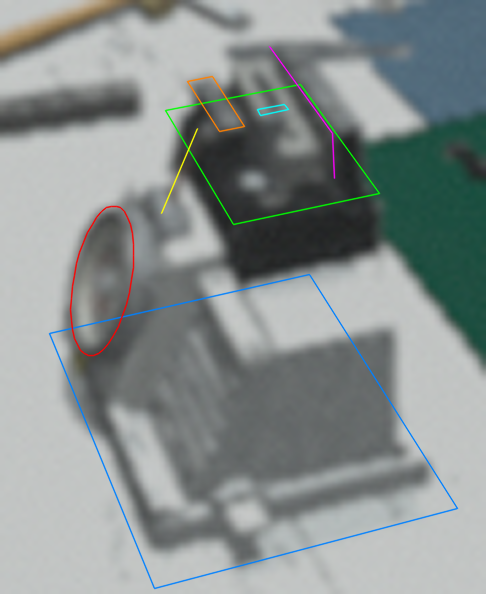

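Top overlay: block, fence, jaw and feeler agree within about 1 px (2.5 mm). The side overlay of the block corner at (233,223) and the dial at (102,281) agree too. Next I hover with shut fingers behind the jaw.

```bash
cat >> h.py <<'E'
POSE=(496.05,-110.76,-0.0346)
def tq(sign=1,yaw=POSE[2]):
    x=np.array([0,0,-1.]); z=np.array([-np.sin(yaw),np.cos(yaw),0])*sign; y=np.cross(z,x)
    q=Rn.from_matrix(np.c_[x,y,z]).as_quat(); return [q[3],q[0],q[1],q[2]]
def tcp(fx,fy,ftipz): return F2W((fx,fy,ftipz+70),POSE)[0]
def tofix():
    from bench import env
    p=np.array(env.read_eef_pos()); c,s=np.cos(POSE[2]),np.sin(POSE[2]); d=p-[POSE[0],POSE[1],0]
    return np.round([c*d[0]+s*d[1],-s*d[0]+c*d[1],p[2]-70],2)
def snap(tag,crop=None):
    from bench import env
    out={}
    for n,(x0,x1,y0,y1,k) in {"top":(280,395,180,265,6.5),"side":(240,360,150,290,4.2)}.items():
        r=env.get_image(n); out[n]=r
        a=cv2.resize(r["color"][y0:y1,x0:x1,::-1],None,fx=k,fy=k,interpolation=cv2.INTER_CUBIC); cv2.imwrite(f"pics/{n}_{tag}.png",a)
    return out
E
python3 - <<'E'
from h import *
from bench import env
env.grip(0.0); print(env.read_opening())
for s in(1,-1):
    print(s,env.solve_ik(tcp(-10,66,200),tq(s)),env.solve_ik(tcp(-10,66,118),tq(s)),env.solve_ik(tcp(-9,58,117),tq(s)))
print(env.read_t())
E
```

```text
0.005146515315097986
1 [ 0.82015021  0.33769912 -0.98526512  1.94691576  0.32842481  1.02760755
  1.22380801] [ 0.74424683  0.45464516 -0.9254284   2.0322398   0.47222906  0.8808092
  1.09282258] [ 0.74629522  0.45208054 -0.90704659  2.03039729  0.46444549  0.87600497
  1.11700504]
-1 [ 0.47339312  0.23585703 -0.5430799   1.96260025  0.14582208  0.98101442
 -1.74424592] [ 0.39563656  0.33769786 -0.46986678  2.04933174  0.21066639  0.8000108
 -1.80445627] [ 0.39746239  0.33893855 -0.45286955  2.0476648   0.20472057  0.79749449
 -1.78220257]
2.325
```

```bash
python3 - <<'E'
from h import *
from bench import env
env.move_pose(tcp(-10,66,200),tq(-1)); print(env.read_t(),tofix())
F=np.array([env.read_contact_force() for _ in range(5)]); print(np.round(F,2))
env.move_linear(tcp(-10,66,135),feed=120); print(tofix(),env.read_t())
snap("hov")
E
```

```text
4.725 [ -9.84  65.1  199.97]
[[-0.92  0.42 -0.17]
 [-0.92  0.42 -0.17]
 [-0.92  0.42 -0.17]
 [-0.92  0.42 -0.17]
 [-0.92  0.42 -0.17]]
[ -9.51  65.99 135.4 ] 5.4167
```

View pics/top_hov.png

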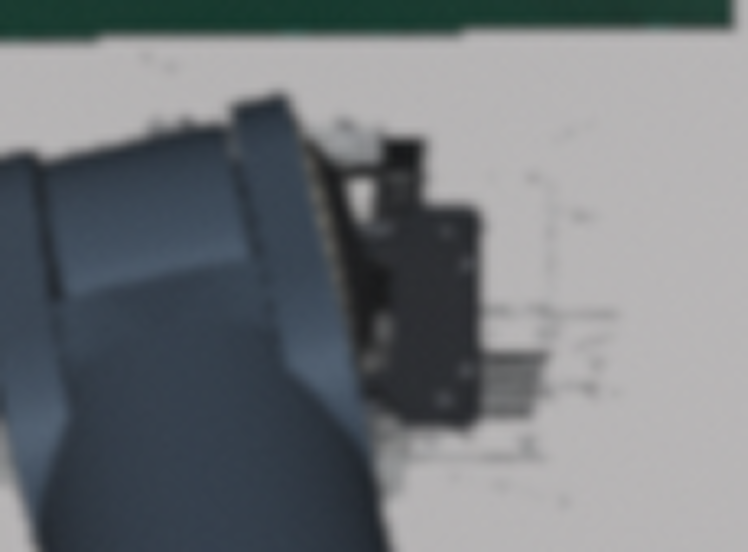

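View pics/side_hov.png

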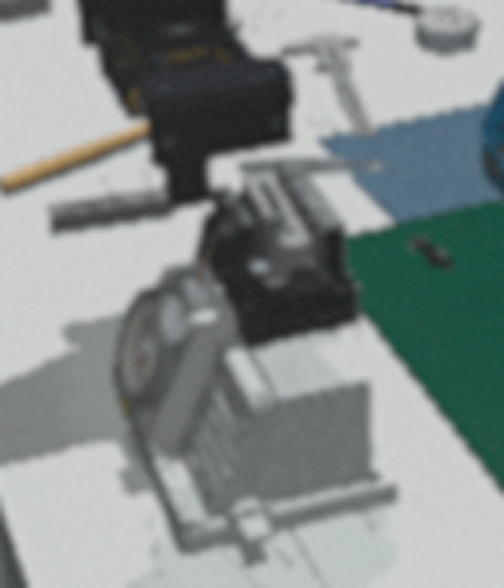

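Top view is blocked by the arm. The side view is clear: fingers at about (190,175), dial at (150,350). I'll overlay the predicted finger box to check camera/robot consistency.

```bash
python3 - <<'E'
from h import *
from bench import env
r=env.get_image("side"); x0,x1,y0,y1,k=265,315,170,225,11
a=cv2.resize(r["color"][y0:y1,x0:x1,::-1],None,fx=k,fy=k,interpolation=cv2.INTER_CUBIC)
f=tofix()
def L(pts,c,cl=True):
    q=(proj(r,F2W(pts,POSE))-[x0,y0]+.5)*k-.5
    cv2.polylines(a,[np.round(q).astype(np.int32)],cl,c,1,cv2.LINE_AA)
for z in(f[2],f[2]+60): L([(f[0]+i,f[1]+j,z) for i,j in((-9.5,-15),(9.5,-15),(9.5,15),(-9.5,15))],(0,255,0))
L([(-20,39,91),(-1,38,131)],(0,255,255),False)
L([(9.5,40,126),(9.5,90,126),(21.3,90,126),(21.3,40,126)],(0,128,255))
L([(50,3,136),(50,90,136)],(255,0,255),False)
cv2.imwrite("pics/ov.png",a)
E
```

```text
(no output)
```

View pics/ov.png

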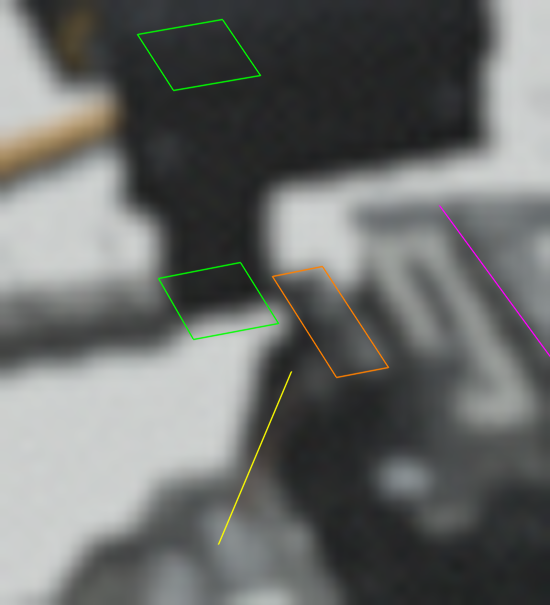

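```bash
python3 - <<'E'
from h import *
from bench import env
g=env.move_linear(tcp(-10,66,118.5),feed=60,guard=6); print(g,tofix())
f0=np.array(env.read_contact_force())
for x in list(range(-6,6,2))+[6,7,8,9,10,11,12,13,14,15,16]:
    g=env.move_linear(tcp(x,66,118.5),feed=12,guard=14)
    print(x,g,tofix(),np.round(np.array(env.read_contact_force())-f0,2))
    if g: break
print(env.read_t())
snap("push")
E
```

```text
False [-10.3   66.03 117.97]
-6 False [ -5.91  66.   118.57] [ 0.7   0.26 -0.88]
-4 False [ -3.94  66.01 118.51] [1.46 0.25 0.2 ]
-2 False [ -1.92  66.01 118.49] [ 1.24 -0.72  0.5 ]
0 False [ -0.54  66.   118.34] [-1.91 -0.19  1.42]
2 False [  1.81  65.96 118.36] [-2.54  0.55  1.27]
4 False [  4.09  65.94 118.4 ] [-2.34 -0.02  0.15]
6 False [  6.    65.94 118.41] [-2.43  0.24  0.16]
7 False [  6.75  65.96 118.39] [-2.25  0.66  0.28]
8 False [  7.93  65.94 118.4 ] [-3.4   0.45  0.56]
9 False [  9.05  65.92 118.43] [-3.42 -0.72 -0.19]
10 False [ 10.07  65.92 118.43] [-2.85 -0.46  0.58]
11 False [ 10.42  65.94 118.4 ] [-5.57 -0.31  1.77]
12 False [ 10.6   65.96 118.37] [-8.07 -0.6   4.16]
13 False [ 10.79  66.   118.33] [-9.94 -0.14  5.96]
14 False [ 10.97  66.   118.27] [-11.93  -0.13   8.69]
15 False [ 11.16  66.01 118.26] [-14.46   0.4   11.01]
16 False [ 11.33  66.06 118.21] [-17.    -0.5   13.09]
10.875
```

View pics/side_push.png

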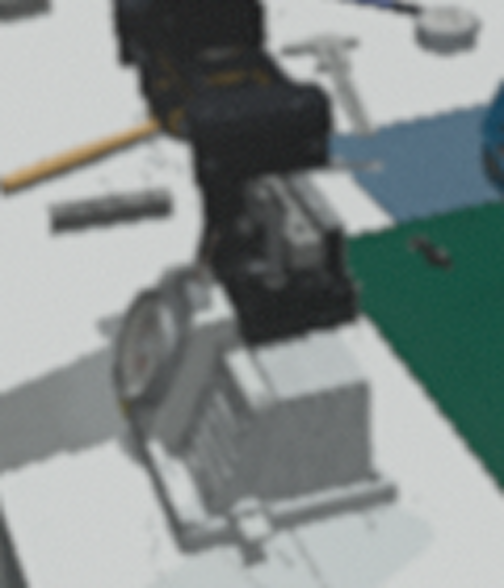

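The jaw travelled about 11 mm (contact at about x -0.7), then hit a firm stop near 10.4 with 17 N. I'll back off, lift, and move aside so the top view can check the seating.

```bash
python3 - <<'E'
from h import *
from bench import env
env.move_linear(tcp(-8,66,118.5),feed=60); print(tofix(),np.round(env.read_contact_force(),2))
env.move_linear(tcp(-8,66,190),feed=150)
env.move_pose(tcp(-8,240,200),tq(-1)); print(env.read_t())
r=snap("seat")
x0,x1,y0,y1,k=290,355,190,240,12
a=cv2.resize(r["top"]["color"][y0:y1,x0:x1,::-1],None,fx=k,fy=k,interpolation=cv2.INTER_CUBIC);cv2.imwrite("pics/top_seat.png",a)
x0,x1,y0,y1,k=265,345,180,245,9
a=cv2.resize(r["side"]["color"][y0:y1,x0:x1,::-1],None,fx=k,fy=k,interpolation=cv2.INTER_CUBIC);cv2.imwrite("pics/side_seat.png",a)
E
```

```text
[ -7.28  66.01 118.9 ] [-0.24 -0.38 -0.55]
12.8833
```

View pics/top_seat.png

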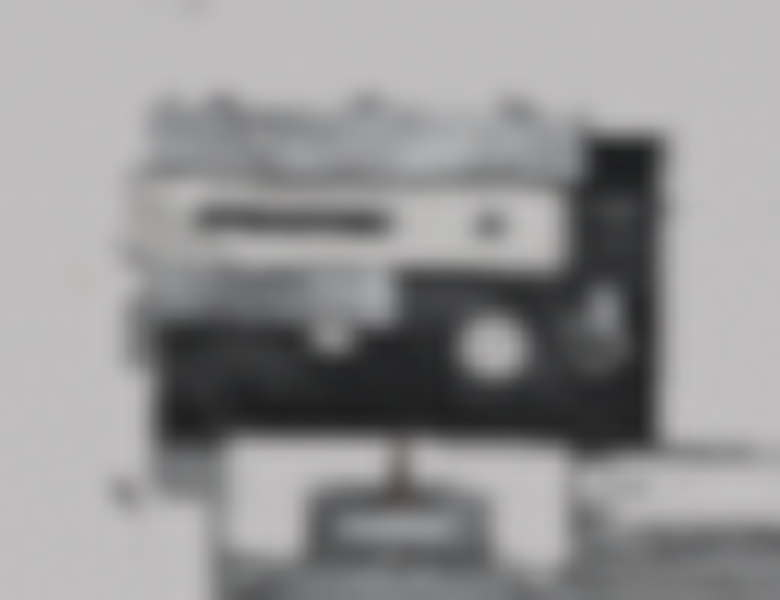

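View pics/side_seat.png

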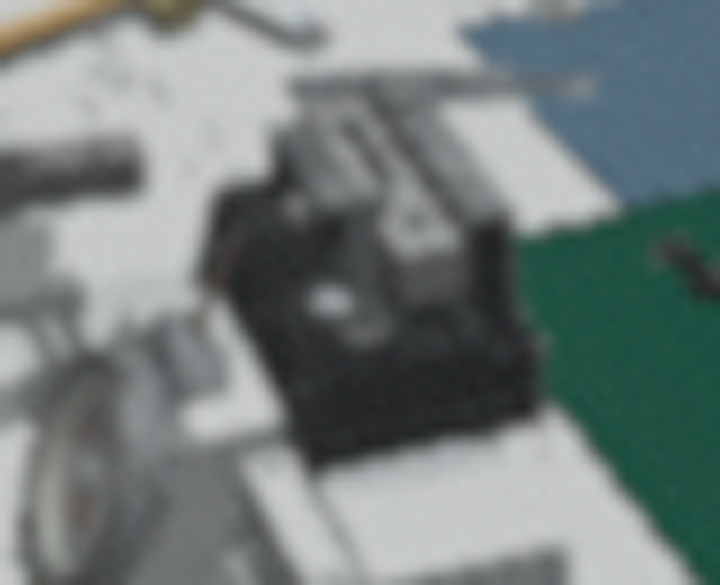

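Top view: the lock body's rear edge meets the fence at row ~180 along its whole length with no gap, and the jaw bears on its front at row ~270. The seating looks good, and the feeler is at column ~400. Next, approach the feeler from its left in small steps while watching the dial.

```bash
cat >> h.py <<'E'
DB=(262,290,214,264) # x0,x1,y0,y1 dial crop in side
def dial(n=2):
    from bench import env
    x0,x1,y0,y1=DB
    return np.mean([env.get_image("side")["color"][y0:y1,x0:x1].astype(float) for _ in range(n)],0)
def red(d): return d[:,:,0]-d[:,:,1:].mean(2)
E
python3 - <<'E'
from h import *
from bench import env
d00=dial(3)
env.move_pose(tcp(-8.5,62,190),tq(-1))
env.move_linear(tcp(-8.5,62,118.5),feed=100); print(tofix(),env.read_t())
env.pause(.3)
d0=dial(3); f0=np.array(env.read_contact_force()); print(np.abs(d0-d00).mean())
fr=[d0];
y=61.0
while y>=53:
    g=env.move_linear(tcp(-8.5,y,118.5),feed=12,guard=4)
    d=dial(2); fr.append(d); f=np.array(env.read_contact_force())-f0
    e=np.abs(red(d)-red(d0)); print(y,g,tofix(),np.round(f,2),round(e.mean(),2),round(e.max(),1))
    if g or e.max()>25: break
    y-=1 if y>57 else .5
print(env.read_t())
np.save("d0.npy",d0); np.save("dlast.npy",fr[-1])
m=np.hstack([cv2.resize(np.clip(i,0,255).astype(np.uint8)[:,:,::-1],None,fx=7,fy=7,interpolation=cv2.INTER_CUBIC) for i in (fr[0],fr[-2],fr[-1])]); cv2.imwrite("pics/d1.png",m)
E
```

```text
[ -8.03  62.34 118.96] 14.7417
21.77079365079365
61.0 False [ -8.52  60.98 118.47] [-1.4   0.04 -0.66] 0.52 2.2
60.0 False [ -8.5   59.98 118.5 ] [ 0.02  0.72 -0.55] 0.55 2.2
59.0 False [ -8.49  58.97 118.5 ] [-1.21  0.5   0.22] 0.54 2.2
58.0 False [ -8.48  57.99 118.51] [ 0.22  0.76 -0.68] 0.54 3.2
57.0 False [ -8.5   56.99 118.5 ] [-0.33  0.82  0.31] 0.56 2.9
56.5 False [ -8.49  56.51 118.51] [-1.34  0.78  0.66] 0.57 3.4
56.0 False [ -8.5   55.98 118.5 ] [-0.43 -0.7   0.12] 0.58 3.0
55.5 False [ -8.51  55.49 118.5 ] [-1.12  1.09 -0.02] 0.59 2.8
55.0 False [ -8.49  55.   118.5 ] [ 0.22 -0.53  0.05] 0.57 2.5
54.5 False [ -8.47  54.5  118.52] [-0.28  0.12 -0.43] 0.61 3.0
54.0 False [ -8.5   54.01 118.5 ] [-1.45  0.18 -0.35] 0.6 3.3
53.5 False [ -8.49  53.51 118.51] [-0.81  0.07 -0.26] 0.62 3.5
53.0 False [ -8.52  53.   118.48] [-0.62  0.69  0.54] 0.61 3.3
19.7417
```

View pics/d1.png

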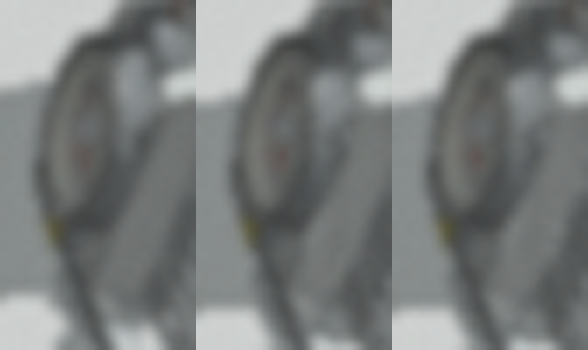

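```bash
python3 - <<'E'
from h import *
from bench import env
d0=np.load("d0.npy"); r=env.get_image("side")
d=[d0,np.load("dlast.npy")]
def big(x): return cv2.resize(np.clip(128+8*x,0,255).astype(np.uint8),None,fx=6,fy=6,interpolation=cv2.INTER_CUBIC)
m=np.hstack([big(red(d[0])),big(red(d[1])),big(3*(red(d[1])-red(d[0])))]);cv2.imwrite("pics/red1.png",m)
x0,x1,y0,y1,k=262,312,170,225,10
a=cv2.resize(np.clip(r["color"][y0:y1,x0:x1,::-1].astype(float)*1.5,0,255).astype(np.uint8),None,fx=k,fy=k,interpolation=cv2.INTER_CUBIC);cv2.imwrite("pics/fee1.png",a)
print(proj(r,F2W([(-1,38,131),(-20,39,91),(-50,38,63)],POSE)))
E
```

```text
[[291.00072915 203.268369  ]
 [284.31834509 218.95532519]
 [273.29387609 231.43488628]]
```

View pics/red1.png

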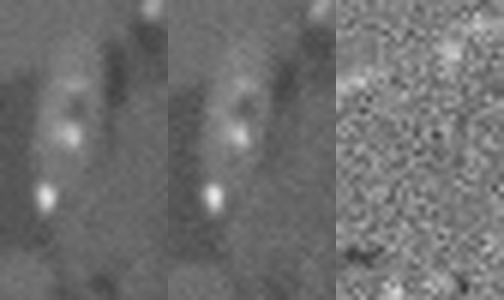

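View pics/fee1.png

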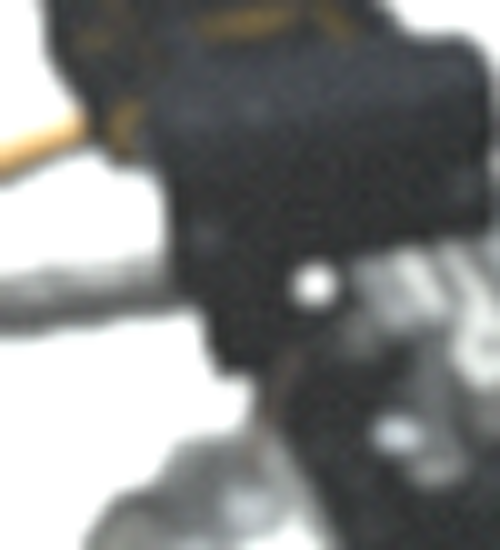

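The dial is shaded by the arm and the pointer has not moved: red tail at (70,135), needle near (280,390) with the finger still short of it. The fingertip is slimmer than assumed, so I'll carry on in finer steps with a smoothed red measure.

```bash
cat > step.py <<'E'
from h import *
from bench import env
import sys
def rs(d): return cv2.GaussianBlur(red(d),(0,0),1.0)[5:32,3:20]
def big(x): return cv2.resize(np.clip(128+8*x,0,255).astype(np.uint8),None,fx=8,fy=8,interpolation=cv2.INTER_CUBIC)
def run(y0,y1,st,thr,tag):
    d0=np.load("d0.npy"); f0=np.array(env.read_contact_force()); fr=[d0]
    for y in np.arange(y0,y1-1e-6,-st):
        g=env.move_linear(tcp(-8.5,y,118.5),feed=12,guard=3.5)
        d=dial(3); fr.append(d); f=np.array(env.read_contact_force())-f0
        e=rs(d)-rs(d0); print(round(y,2),g,tofix()[1],np.round(f,1),round(np.abs(e).mean(),2),round(e.max(),1),round(e.min(),1))
        if g or e.max()>thr: break
    print(env.read_t())
    cv2.imwrite(f"pics/{tag}.png",np.hstack([big(q) for q in (red(fr[0]),red(fr[-1]),3*(red(fr[-1])-red(fr[0])))]))
    np.save("dlast.npy",fr[-1])
E
python3 - <<'E'
from step import *
run(52.5,44,.5,3,"r2")
E
```

```text
52.5 False 52.52 [ 1.2  1.3 -0.3] 0.22 1.8 -0.7
52.0 False 52.0 [ 1.7  0.9 -0.9] 0.25 1.9 -0.6
51.5 False 51.52 [1.2 1.7 0.4] 0.25 2.0 -0.5
51.0 False 51.0 [1.4 0.9 0.7] 0.27 2.0 -0.6
50.5 False 50.5 [0.9 1.2 0.7] 0.26 2.2 -0.6
50.0 False 50.0 [ 1.7  2.3 -1. ] 0.25 2.1 -0.6
49.5 False 49.51 [ 1.1  0.9 -0.4] 0.27 2.0 -0.6
49.0 False 49.02 [1.8 1.1 0.3] 0.27 2.3 -0.6
48.5 False 48.49 [ 1.6  0.8 -0.4] 0.26 2.3 -0.6
48.0 False 47.99 [1.9 2.4 0.4] 0.36 2.2 -1.2
47.5 False 47.48 [1.8 1.2 0.8] 0.36 2.3 -2.1
47.0 False 47.01 [1.6 1.8 0.1] 0.44 2.4 -4.1
46.5 False 46.52 [1.2 1.5 0.8] 0.51 3.1 -4.9
24.9917
```

View pics/r2.png

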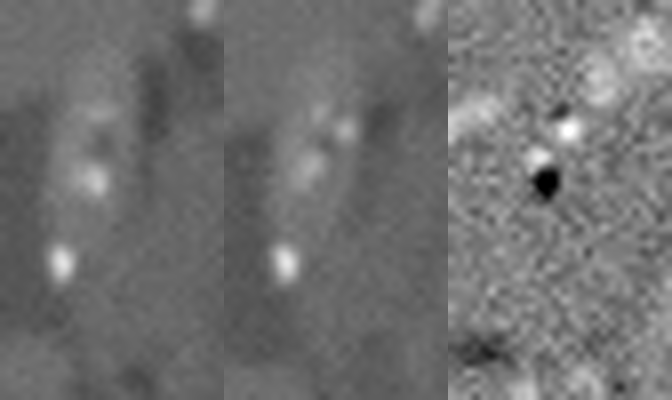

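The pointer started moving at about y 48.1. I'll convert these red peaks to dial-plane angles.

```bash
cat >> h.py <<'E'
def dialang(px,r):
    b=np.radians(25); c=np.array([-50,38,63.]); R=np.array([0,-1,0.]);U=np.array([np.sin(b),0,np.cos(b)])
    P=proj(r,F2W([c,c+R*10,c+U*10],POSE)); A=np.c_[P[1]-P[0],P[2]-P[0]]/10
    s=np.linalg.solve(A,np.asarray(px)-P[0]); return np.round(s,1),round(np.arctan2(s[0],s[1]),2)
E
python3 - <<'E'
from step import *
r=env.get_image("side")
for z in((568-448,130),(540-448,157),(545-448,182),(95,180),(98,115),(345-224,130),(305-224,165)):
    p=((z[0]+.5)/8-.5+262,(z[1]+.5)/8-.5+214); print(z,np.round(p,1),dialang(p,r))
E
```

```text
(120, 130) [276.6 229.8] (array([13.9, 13.3]), np.float64(0.81))
(92, 157) [273.1 233.2] (array([ 2.5, -3.5]), np.float64(2.52))
(97, 182) [273.7 236.3] (array([12.4, -6.3]), np.float64(2.04))
(95, 180) [273.4 236.1] (array([10.5, -6.7]), np.float64(2.14))
(98, 115) [273.8 227.9] (array([-4.6,  7.1]), np.float64(-0.58))
(121, 130) [276.7 229.8] (array([14.6, 13.8]), np.float64(0.81))
(81, 165) [271.7 234.2] (array([-2.7, -9.6]), np.float64(-2.87))
```

```bash
python3 - <<'E'
from step import *
run(46.0,44.9,.55,99,"r3")
E
```

```text
46.0 False 46.02 [-0.3  1.1 -0.9] 0.51 2.9 -5.4
45.45 False 45.48 [-1.   0.7 -0.2] 0.57 3.5 -5.6
44.9 False 44.93 [-0.4  1.3 -0.9] 0.58 4.8 -5.7
26.2417
```

View pics/r3.png

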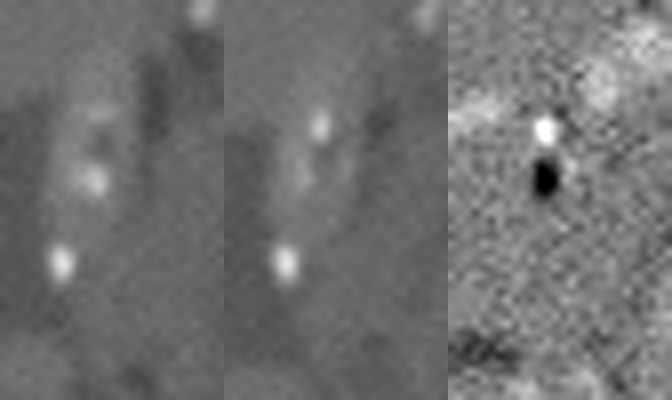

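Displacement now is about 3.3 mm, expected pointer about 2.2 rad. The bright tail has gone from lower (95,180) round to upper (97,130), which agrees with well over a quarter turn. I'll add 0.3 mm, hold, release, and check.

```bash
python3 - <<'E'
from step import *
r=env.get_image("side")
p=((97+.5)/8-.5+262,(130+.5)/8-.5+214); print(dialang(p,r))
env.move_linear(tcp(-8.5,44.6,118.5),feed=10,guard=4)
t=env.read_t(); env.pause(.6); d=dial(6); F=np.round(env.read_contact_force(),2); env.pause(.5); print(tofix(),F,env.read_t()-t)
np.save("dhold.npy",d)
env.move_linear(tcp(-8.5,47,118.5),feed=12); 
env.move_linear(tcp(-8.5,60,118.5),feed=40); env.pause(.4)
print(tofix(),np.round(env.read_contact_force(),2)); d2=dial(6); np.save("dback.npy",d2)
d0=np.load("d0.npy"); e=rs(d2)-rs(d0); print(e.max(),e.min(),env.read_t())
cv2.imwrite("pics/r4.png",np.hstack([big(q) for q in (red(d0),red(d),red(d2))]))
E
```

```text
(array([-1.3,  3.8]), np.float64(-0.34))
[ -8.49  44.61 118.53] [-0.49  0.63  0.03] 1.4000000000000021
[ -8.5   59.88 118.5 ] [-0.43 -0.16 -0.06]
0.628619321935159 -0.45478688501032627 29.4667
```

View pics/r4.png

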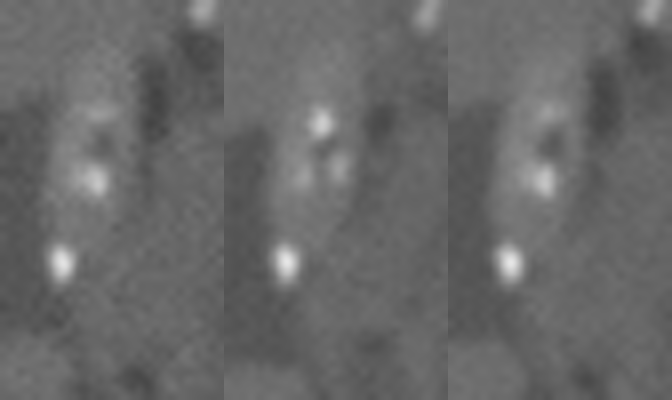

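During the hold the pointer's tail stood at the upper side (96,122) and its thin end at lower right (114,165). It has returned to zero: the right panel equals the left one within noise. Withdraw and make a final check.

```bash
python3 - <<'E'
from h import *
from bench import env
import pickle
env.move_linear(tcp(-8.5,62,200),feed=150)
env.move_pose(tcp(-8,240,230),tq(-1)); env.pause(.3); print(env.read_t())
rs0=pickle.load(open("rs0.pkl","rb"))
r=snap("fin")
out=[]
for q in(rs0["top"],r["top"]):
    out.append(cv2.resize(q["color"][190:260,295:385,::-1],None,fx=8,fy=8,interpolation=cv2.INTER_CUBIC)[:,:400])
cv2.imwrite("pics/top_cmp.png",np.hstack(out))
cv2.imwrite("pics/side_full.png",r["side"]["color"][:,:,::-1])
for n in("side","top"):
    print(n,[(np.round(d["at"],1).tolist(),round(d["score"],2)) for d in env.boxes_of("raw_body_1",n)][:3])
E
```

```text
31.2083
side [([540.9, -84.7, 133.3], 0.72), ([496.3, 181.4, 17.3], 0.67)]
top [([534.4, -61.8, 129.6], 0.8)]
```

View pics/top_cmp.png

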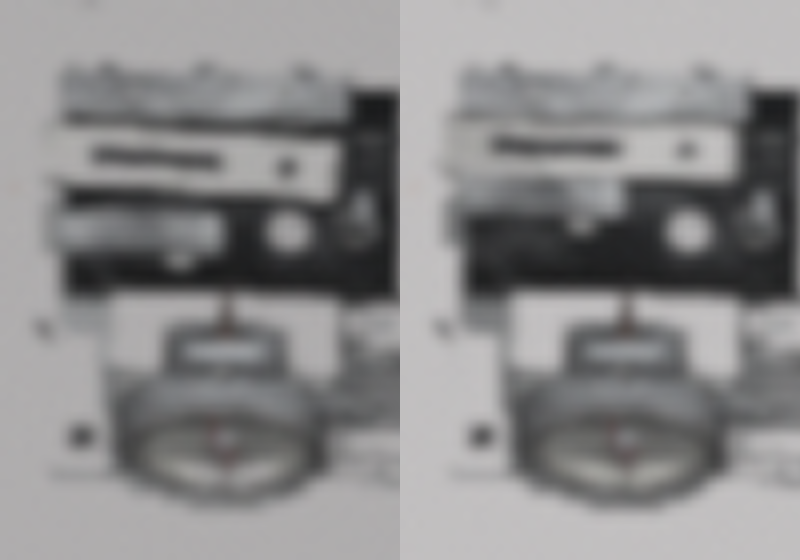

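View pics/side_fin.png

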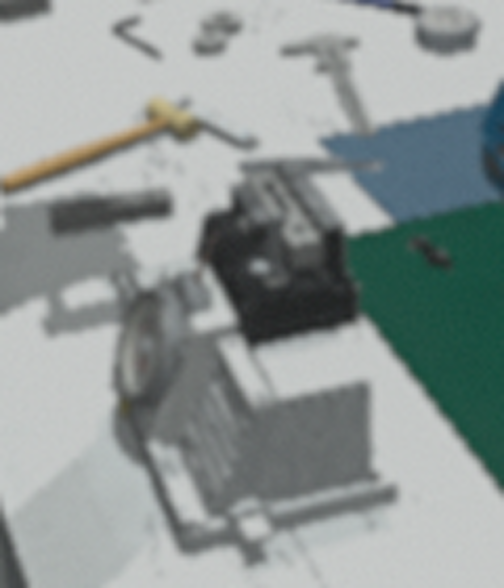

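Before (left) and after (right): the body is tight and parallel to the fence, with the jaw against it. Feeler, pointer and latch look the same as at the start, and the robot is clear.

```bash
python3 -c "
from bench import env
env.job_done(); print(env.read_t())"
```

```text
the job is handed in; nothing more can be done
the job is handed in; nothing more can be done
```

The jaw is shut on the lock body, the dial gauge has been proved, and the job was handed in at about 31 s of the 64 s allowed.

- **Jaw:** I pushed it about 11 mm with the shut fingertips, until it met a firm stop at about 17 N. The top view then showed the lock body parallel to the fence with no visible gap, and the jaw against its front.
- **Dial gauge:** I pushed the feeler about 3.6 mm to the right from first contact and held it there for 1.4 s. I then let it spring back and withdrew upwards. From that travel the pointer should have reached about 2.1 to 2.6 rad, short of the stop. The side pictures show it clearly past a quarter turn. After release the dial matched its starting picture to within image noise.
- **Last check:** feeler, pointer and latch look as they did at the start, and the robot was clear of everything. I did not check the bezel or the loose parts on the bench one by one.

**Uncertain or off:**
- The top view was blocked by the arm while I pushed, so the pointer angle comes from the feeler travel and a coarse, shaded side view.
- The fingertips are slimmer than I assumed, so contact came about 7 mm later than planned.
- At the feeler the force reading was lost in noise, so I found the contact from the dial picture.

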